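# Leak-check a jar and put it away

### The arm

A 7-joint arm with a two-finger parallel gripper is mounted at the origin on the work surface. World frame = base frame: x ahead of the robot, y to its left, z up, the work surface at z = 0. Lengths are in m, angles in rad, forces in N, time in s.
With the tool pointing down it reaches from about 0.35 to 0.9 m from the base axis. Payload 8.1 kg.
Tool frame: the origin (TCP) lies midway between the tips of the shut fingers; the grasp point (between the pads) lies 19 mm behind it (pinch_z is the distance from the TCP to the grasp point, in m); z points along the fingers, y is the direction in which the jaws open and shut (so a half turn about z gives the same grasp; the last joint's range is limited). The gripper opens to 92 mm and grips with 3 to 60 N. Pads are 19 mm wide; open, the fingers measure 130 mm over their backs; the gripper's body (75 mm by 190 mm) begins 47 mm behind the grasp point.
Start: joints at [-1.284, 0.434, 0.025, 1.573, -0.012, 1.134, -0.075], TCP at [0.238, 0.578, 0.227] pointing down, gripper open.
Joint ranges: [-2.62, 2.62], [-0.44, 2.09], [-1.27, 1.32], [0.08, 2.57], [-1.32, 4.46], [0.12, 2], [-2.74, 2.74]. Speed limits (rad/s): [2.22, 2.22, 3.01, 3.01, 3.14, 3.14, 3.14].

### API

Orientations are given as a unit quaternion [x, y, z, w].
In Python, from rig import read_state, get_image, sign_off, pinch_z gives the robot as it stands. The module is installed in compiled form; this text tells all that it offers.
- The arm moves only by the tool apply_moves, never from a script. Its arguments are lists of equal length, an entry for each row: "slide": the shift along the tool's x, y, z each as a share of 30 cm, from -1 to 1, a list of three; "rotation": the turn, a rotation vector about the tool's x, y, z each as a share of 360 degrees, from -1 to 1, a list of three. A call has 1 to 20 rows; each row is the pose to reach, as a shift and turn from the pose commanded when the call began, along the tool's axes at that moment, turning the shorter way round; what a row does not reach only later rows make up. A row lasts 1/10 s, in which the tool goes at most 50 mm and 8.59 degrees, less where a joint would pass 70% of its speed; a pose out of reach is approached as far as the arm can. A call with a number of a shift or a turn outside -1 to 1 is refused whole. A call with a gripper value outside its range is refused whole. "claw" is the gripper command: -1 is fully open, 1 is shut, values between are in proportion, set as the call begins (left out, the last holds). The fingers move at their own pace and stop on an object; "newtons" is the grip in N (left out, the last holds). Time passes only in rows, so rows that repeat a pose let the fingers close. It gives the time, the measured TCP pose, the force and the opening at its end, in the units of the state.
- read_state(): the state, without advancing time (a new reading comes with each control period).
- get_image(name): name is "side" or "top"; returns a dict with "frame" (420x560x3 uint8, red, green, blue), "K" (3x3 intrinsics, pixels), "dist_coeffs" ([k1, k2, p1, p2, k3] as OpenCV has them; the pictures are not rectified), "rvec" (rotation vector, rad) and "tvec" (3), from world to camera coordinates, as OpenCV has them. Camera axes: x right, y down, z forward; pixel columns grow to the right and rows downward; lengths in m; the calibration is good to about 2 mm. A picture is of the moment at which its call begins. There is no depth.
- sign_off(): hands the job in, once; it reports no verdict.
The state is a dict: "clock": time; "joint_pos": joint angles; "qd": joint speeds; "tau": joint torques, N m; "position": TCP position; "ee_rot": TCP orientation; "wrist_force": force on the tool from outside, world axes, zero at the start; "wrist_torque": the same for the moment, N m; "gripper_width": finger opening in m.
Only numpy, scipy, OpenCV 4.12 (cv2) and the standard library are available. Lean on these libraries where they do the work, as an engineer would, in place of code of your own. Each camera call takes 0.05 s, during which the arm holds its last target. There are 200 camera calls.

### The job

Check the lid of the red-lidded jar that lies on the freezer top: turn the jar fully upside down (lid straight down) and keep it so, still, for a good second. Then turn it back and stand it upright on the floor of its own tray, the one with the red label, without dropping it, and leave the other things where they are.

Things in the scene. Friction and masses are not known exactly. Their poses are not given: they have to be found in the camera images.
- jar: The jar to check, closed, about 0.3 kg: clear, square, 56 x 56 mm, 100 mm long; the square part is the first 80 mm from its base, then a round red screw lid 52 mm across. Starts lying on a flat side, lid somewhere to the left (+y). Its x axis runs from base to lid (x up = upright). Origin: midway along its length, on its first underside (28 mm from the centre line along -z).
- jar_base (a point): centre of the jar's base (its bottom face); axes as the jar's
- jar_lid (a point): centre of the outer face of the jar's red lid; axes as the jar's
- jar_center (a point): middle of the jar, on its centre line, 50 mm from base and from lid face; axes as the jar's
- pocket_red: The jar's own tray: low open square white tray fixed to the surface, 92 x 92 mm outside, walls 4 mm thick and 24 mm high, inside 84 x 84 mm, with red floor and a red label on its front. Empty at the start. Origin: centre of its underside.
- pocket_red_floor (a point): centre of the red tray's inner floor, 5 mm above the table
- pocket_blue: Like the red tray, with blue floor and label; the blue-lidded jar stands in it. Origin: centre of underside.
- pocket_green: Like the red tray, with green floor and label; the green-lidded jar stands in it. Origin: centre of underside. (Equipment fixed round the work area: a wire basket 130 mm high beyond x = 0.78 m, a carton 200 mm high beyond y = 0.52 m, a scale 58 mm high beyond y = -0.48 m.)
- blue_jar: Bystander: jar of the same shape with blue lid, standing upright in the blue tray, 100 mm tall. Origin: centre of its base; z up to its lid.
- green_jar: Bystander: jar of the same shape with green lid, standing upright in the green tray, 100 mm tall. Origin: centre of its base; z up to its lid.
- tin: Bystander: round food tin with yellow band, 72 mm across, 55 mm high, standing. Origin: centre of underside.
- tape: Bystander: roll of brown packing tape lying flat, 92 mm across, 48 mm high, hole 68 mm. Origin: centre of underside.
- pack: Bystander: clear food tub with white lid, 102 (x) x 72 (y) x 36 mm high. Origin: centre of underside.
- marker: Bystander: white marker pen with red cap, lying, 115 mm long (x), 15 mm thick. Origin: centre of underside.
Mind the look-alikes: they are no part of the job. What is shaped like the pocket_red but yellow is not meant.

How it is judged:
On the way:
1. the jar is upside down (lid down, its axis within 20 degrees of vertical) and still (below 0.08 m/s and 0.5 rad/s) for 0.8 s (angle between jar's own x axis and vertical above 2.793 rad and linear speed of jar below 0.08 m/s and angular speed of jar below 0.5 rad/s), for 0.8 s.
At the end, for the whole second after the job is handed in: the red-lidded jar stands upright (within 0.1 rad) and at rest on the floor of the red tray (base within 5 mm of the floor and within 25 mm of its centre) (angle between jar's own x axis and vertical below 0.1 rad and horizontal distance between jar_base and pocket_red_floor below 0.025 m and z of jar_base in the frame of pocket_red_floor below 0.005 m and linear speed of jar below 0.02 m/s); the robot touches nothing.
It fails at once if the jar is dropped, thrown or tipped over: moving faster than 0.5 m/s out of the fingers' hold (linear speed of jar above 0.5 m/s and contact force between the fingers and jar below 0.3 N).
It fails at once if one of the other two jars is shifted by more than 20 mm or tipped (distance of any of blue_jar, green_jar from where it was at the start of the episode above 0.02 m or angle between any of blue_jar, green_jar's own z axis and vertical above 0.3 rad).
It fails at once if the tin, tape roll, food tub or marker is shifted by more than 20 mm (distance of any of tin, tape, pack, marker from where it was at the start of the episode above 0.02 m).
It also fails if it takes over 72 s, if anything falls off the work surface, if the arm or the gripper's body presses on something with over 40 N, if the wrist force passes 120 N, or if a joint passes its speed limit or range.

## Working session

There is one attempt and no reset: what is moved stays moved. The work goes in short steps, Python scripts to look and compute and a tool call to move; the robot and the scene stay as the last step left them, time stands still between calls to the robot, and variables do not carry over. Pictures are saved under pics/ and viewed, about 8 in all and at most 12, crops included, and the job is handed in when it is done.

Besides the shell and the picture viewer there is one more tool, called after "Emit:" as name(argument=value, ...) on one line, values as JSON. apply_moves: Moves the arm, as the interface text tells. Its arguments: {"type":"object","properties":{"slide":{"type":"array","items":{"type":"array","items":{"type":"number","minimum":-1,"maximum":1}}},"rotation":{"type":"array","items":{"type":"array","items":{"type":"number","minimum":-1,"maximum":1}}},"claw":{"type":"number"},"newtons":{"type":"number"}},"required":["slide","rotation"]}

```bash
mkdir -p pics
cat > h.py <<'E'
import numpy as np, cv2
from scipy.spatial.transform import Rotation as R
from rig import read_state, get_image, sign_off, pinch_z
def snap(name):
    return get_image(name)
def save(im,fn,crop=None,s=1):
    f=im["frame"]
    if crop: f=f[crop[1]:crop[3],crop[0]:crop[2]]
    cv2.imwrite("pics/"+fn,cv2.cvtColor(cv2.resize(f,None,fx=s,fy=s,interpolation=cv2.INTER_CUBIC),cv2.COLOR_RGB2BGR))
def ray(im,uv):
    uv=np.array(uv,float).reshape(-1,1,2)
    n=cv2.undistortPoints(uv,im["K"],im["dist_coeffs"]).reshape(-1,2)
    Rm=cv2.Rodrigues(np.array(im["rvec"],float))[0]
    d=np.c_[n,np.ones(len(n))]@Rm
    c=-Rm.T@np.array(im["tvec"],float).ravel()
    return c,d/np.linalg.norm(d,axis=1)[:,None]
def onplane(im,uv,z):
    c,d=ray(im,uv); return c+d*((z-c[2])/d[:,2])[:,None]
def proj(im,p):
    return cv2.projectPoints(np.array(p,float).reshape(-1,1,3),np.array(im["rvec"],float),np.array(im["tvec"],float),im["K"],im["dist_coeffs"])[0].reshape(-1,2)
E
python3 - <<'E'
from h import *
for n in("top","side"):
    im=snap(n); save(im,n+"0.png",s=1.4); c,_=ray(im,[[280,210]]); print(n,c)
    np.save("pics/"+n+"0.npy",im,allow_pickle=True)
print(read_state(),pinch_z)
E
```

```text
top [0.39707124 0.04372041 0.99283645]
side [ 0.11899056 -0.91954268  0.79762061]
{'clock': 0.1, 'joint_pos': array([-1.28358581,  0.43513167,  0.02497327,  1.57401662, -0.01159401,
        1.13398028, -0.07506694]), 'qd': array([ 2.25264371e-04, -2.73591198e-03, -5.46933105e-04, -2.15377732e-03,
       -1.16431584e-03,  5.41631218e-05,  1.12728114e-03]), 'tau': array([ 2.81781926e-03, -6.69124317e+01,  9.87727605e-01, -3.15148151e+01,
       -6.06586388e-02,  3.74586554e-02,  5.52020697e-05]), 'position': array([0.23738506, 0.57766894, 0.22603281]), 'ee_rot': array([ 1.93690036e-01,  9.81062529e-01, -6.92039808e-04, -6.94532171e-05]), 'wrist_force': array([ 0.1204928 , -0.53409124, -0.32603163]), 'wrist_torque': array([ 0.02659246, -0.01199144,  0.02110784]), 'gripper_width': 0.09185692994654061} 0.0188
```

View pics/top0.png

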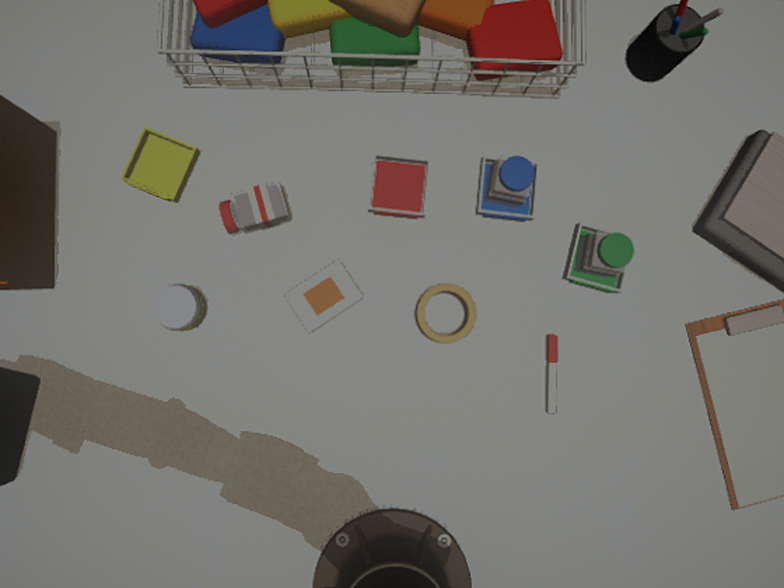

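View pics/side0.png

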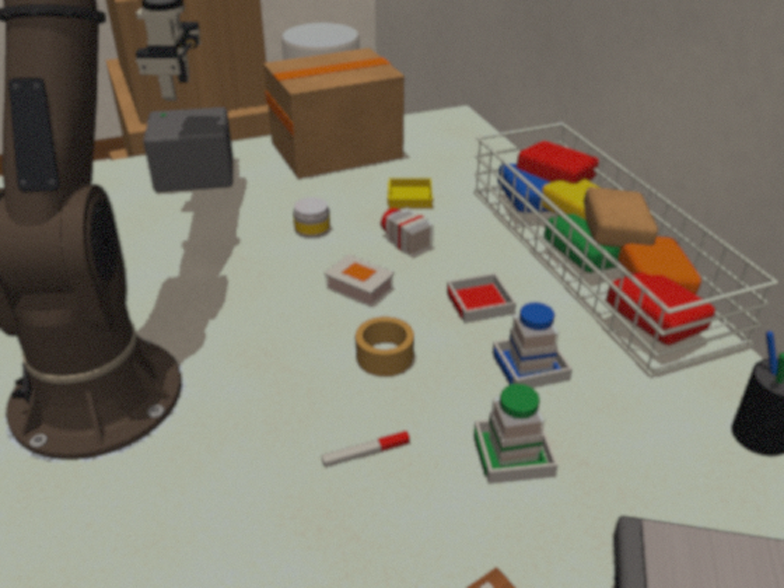

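Top view (pixels of the 784-wide picture): the jar lies at (255,207), with its red lid at the left end (229,216). The red tray is at (398,187), the yellow look-alike at (160,165), the blue and green jars at (512,185) and (605,255). Possible red confusions are the blocks in the basket (515,38) and (230,5), the marker cap (552,348), the red band on the jar (262,205) and the tray floor. I choose the clear body with the round red lid, and the tray with the red floor.

```bash
cat > meas.py <<'E'
from h import *
t=np.load("pics/top0.npy",allow_pickle=True).item(); s=np.load("pics/side0.npy",allow_pickle=True).item()
save(t,"c1.png",(140,100,320,180),4)
def blobs(im,cond,box):
    f=im["frame"].astype(int); m=np.zeros(f.shape[:2],np.uint8); x0,y0,x1,y1=box
    r,g,b=f[...,0],f[...,1],f[...,2]; m[y0:y1,x0:x1]=cond(r,g,b)[y0:y1,x0:x1]
    n,l,st,c=cv2.connectedComponentsWithStats(m)
    return [(st[i],c[i],cv2.minAreaRect(np.argwhere(l==i)[:,::-1].astype(np.float32))) for i in range(1,n) if st[i][4]>25]
red=lambda r,g,b:(r-np.maximum(g,b)>60)
blu=lambda r,g,b:(b-r>50); grn=lambda r,g,b:(g-np.maximum(r,b)>30)
for nm,c,bx,z in [("red",red,(140,100,420,270),.03),("blue",blu,(320,100,400,170),.1),("green",grn,(380,140,470,220),.1)]:
    for st,ce,rc in blobs(t,c,bx): print("top",nm,st,ce.round(1),[np.round(v,1) for v in rc],"at z",z,onplane(t,ce,z).round(4), "z.005",onplane(t,ce,.005).round(4))
for st,ce,rc in blobs(s,red,(230,120,400,340)): print("side red",st,ce.round(1),onplane(s,ce,.028).round(4),onplane(s,ce,.005).round(4))
E
python3 meas.py
```

```text
top red [ 266  115   37   36 1119] [284.3 132.5] [array([284.4, 132.5]), array([34.1, 32.8]), np.float64(6.0)] at z 0.03 [[0.6313 0.0034 0.03  ]] z.005 [[0.6374 0.0023 0.005 ]]
top red [181 133  10  25  91] [185.8 144.9] [array([185.8, 145.1]), array([25.3,  3.4]), np.float64(74.1)] at z 0.03 [[0.5982 0.2196 0.03  ]] z.005 [[0.6034 0.2242 0.005 ]]
top red [157 145  11  18 117] [161.5 153.8] [array([161.4, 154. ]), array([18.6,  6.5]), np.float64(72.9)] at z 0.03 [[0.5773 0.272  0.03  ]] z.005 [[0.582 0.278 0.005]]
top red [392 240   6  19 114] [394.5 249. ] [array([394.5, 249. ]), array([18.,  5.]), np.float64(90.0)] at z 0.03 [[ 0.3788 -0.2426  0.03  ]] z.005 [[ 0.3784 -0.25    0.005 ]]
top blue [358 112  24  23 437] [369.2 123. ] [array([369.5, 123. ]), array([22., 23.]), np.float64(90.0)] at z 0.1 [[ 0.6391 -0.1693  0.1   ]] z.005 [[ 0.6649 -0.192   0.005 ]]
top blue [344 117  34  36 227] [358.5 143.1] [array([361.7, 134.5]), array([33.8, 32.2]), np.float64(6.3)] at z 0.1 [[ 0.5961 -0.147   0.1   ]] z.005 [[ 0.6173 -0.1673  0.005 ]]
top green [429 167  24  24 434] [440.3 178.1] [a
[... 286 characters left out ...]
 0.4957 -0.3176  0.005 ]]
side red [373 120  27   9 148] [389.6 122.9] [[0.9667 0.3409 0.028 ]] [[0.992  0.3785 0.005 ]]
side red [273 148  11  14  53] [277.  152.9] [[0.58   0.2944 0.028 ]] [[0.5938 0.3307 0.005 ]]
side red [285 154  16   8  29] [292.4 157.3] [[0.6112 0.2578 0.028 ]] [[0.626  0.2929 0.005 ]]
side red [246 188  21  12 146] [256.1 193.8] [[0.461  0.1275 0.028 ]] [[0.4713 0.1588 0.005 ]]
side red [326 203  35  18 435] [342.6 211.4] [[ 0.6294 -0.0148  0.028 ]] [[0.6446 0.0123 0.005 ]]
side red [321 207   9  16  36] [325.1 215. ] [[ 0.5845 -0.0126  0.028 ]] [[0.5984 0.0145 0.005 ]]
side red [271 308  21  13 168] [281. 314.] [[ 0.3758 -0.2644  0.028 ]] [[ 0.3835 -0.2449  0.005 ]]
```

View pics/c1.png

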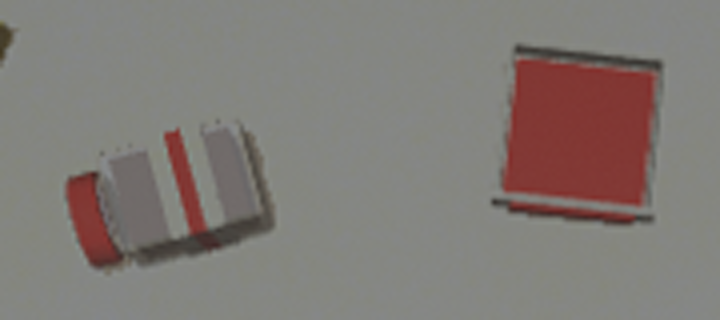

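The crop confirms it: the red lid is the left end at crop (95,220), the clear square body with its band runs to the base edge at (240,122)-(268,212), and the red tray is at (580,130). Next I compute the jar axis from the top face corners.

Run:
```python
from h import *
t=np.load("pics/top0.npy",allow_pickle=True).item(); s=np.load("pics/side0.npy",allow_pickle=True).item()
px=np.array([[103,154],[240,122],[265,208],[128,243],[173,131],[200,234]])/4+[140,100]
P=onplane(t,px,.056); print(P.round(4))
for i,j in((0,1),(1,2),(2,3),(3,0),(4,5)): print(i,j,np.linalg.norm(P[i]-P[j]).round(4),np.degrees(np.arctan2(*(P[i]-P[j])[1::-1])).round(1))
pt=np.array([[515,52],[661,68],[652,217],[495,203]])/4+[140,100]
print("tray rim", onplane(t,pt,.024).round(4), onplane(t,pt,.024).mean(0))
f=np.array([[517,60],[658,74],[642,205],[502,191]])/4+[140,100]
print("floor",onplane(t,f,.005).mean(0))
for nm,px2 in(("yellow",[160,165]),("tin",[177,306]),("pack",[324,296]),("tape",[446,313]),("bluetray",[507,190]),):print(nm,onplane(t,np.array(px2)/1.4,.03).round(3))
```

```text
[[0.6058 0.2582 0.056 ]
 [0.6249 0.1856 0.056 ]
 [0.5785 0.1707 0.056 ]
 [0.558  0.243  0.056 ]
 [0.6192 0.2213 0.056 ]
 [0.5636 0.2048 0.056 ]]
0 1 0.0751 104.7
1 2 0.0488 17.8
2 3 0.0752 -74.2
3 0 0.0503 -162.3
4 5 0.0579 16.5
tray rim [[ 0.6762  0.0387  0.024 ]
 [ 0.6693 -0.0431  0.024 ]
 [ 0.5847 -0.0392  0.024 ]
 [ 0.5904  0.048   0.024 ]] [0.63016055 0.00109386 0.024     ]
floor [0.63611594 0.00085704 0.005     ]
yellow [[0.656 0.38  0.03 ]]
tin [[0.434 0.343 0.03 ]]
pack [[0.454 0.115 0.03 ]]
tape [[ 0.431 -0.075  0.03 ]]
bluetray [[ 0.629 -0.17   0.03 ]]
```

```bash
cat >> h.py <<'E'
import json,os
def rec():
    s=read_state(); open("samples.txt","a").write(json.dumps([list(map(float,s["joint_pos"])),list(map(float,s["position"])),list(map(float,s["ee_rot"]))])+"\n"); return s
def toolR(z,x):
    z=np.array(z,float); z/=np.linalg.norm(z); x=np.array(x,float); x-=z*(x@z); x/=np.linalg.norm(x); return np.c_[x,np.cross(z,x),z]
def plan(p,Rm,s=None):
    "tool-frame slide/rotation shares to reach TCP p with rotation matrix Rm"
    s=s or rec(); R0=R.from_quat(s["ee_rot"]); 
    sl=R0.inv().apply(np.array(p)-s["position"])/.3; ro=(R0.inv()*R.from_matrix(Rm)).as_rotvec()/(2*np.pi)
    print("t",round(s["clock"],2),"pos",s["position"].round(4),"q",s["joint_pos"].round(2),"w",round(s["gripper_width"],4),"F",s["wrist_force"].round(1))
    print("slide",sl.round(3),"rot",ro.round(4),"rows>=",max(np.linalg.norm(sl)*.3/.05,np.linalg.norm(ro)*360/8.59).round(1)); return sl,ro
E
python3 - <<'E'
from h import *
a=np.array([np.cos(np.radians(105)),np.sin(np.radians(105)),0])
plan([.588,.23,.25],toolR([0,0,-1],a))
E
```

```text
t 0.1 pos [0.2374 0.5777 0.226 ] q [-1.28  0.44  0.02  1.57 -0.01  1.13 -0.08] w 0.0919 F [ 0.1 -0.5 -0.3]
slide [-1.521 -0.628 -0.079] rot [-2.000e-04  1.000e-04  1.463e-01] rows>= 9.9
```

Emit:
apply_moves(slide=[[-0.17,-0.07,-0.04],[-0.33,-0.14,-0.08],[-0.5,-0.2,-0.08],[-0.67,-0.27,-0.08],[-0.83,-0.33,-0.08],[-0.83,-0.33,-0.08]], rotation=[[0,0,0.02],[0,0,0.04],[0,0,0.06],[0,0,0.08],[0,0,0.09],[0,0,0.09]], claw=-1)

```text
clock: 0.7
position: [0.4342, 0.3869, 0.2508]
ee_rot: [0.464, 0.886, -0.0, 0.001]
wrist_force: [-0.6, 0.3, -0.1]
gripper_width: 0.0918
```

Run:
```python
from h import *
a=np.array([np.cos(np.radians(105)),np.sin(np.radians(105)),0])
plan([.588,.23,.25],toolR([0,0,-1],a))
t=np.radians(40); u=np.array([0,0,1.])
plan([.588,.23,.25],toolR(-np.sin(t)*a-np.cos(t)*u,a))
```

```text
t 0.7 pos [0.4342 0.3869 0.2508] q [-0.99  0.34  0.23  1.66 -0.08  1.14 -0.13] w 0.0918 F [-0.6  0.3 -0.1]
slide [-0.722  0.123  0.005] rot [0.0001 0.0004 0.0549] rows>= 4.4
t 0.7 pos [0.4342 0.3869 0.2508] q [-0.99  0.34  0.23  1.66 -0.08  1.14 -0.13] w 0.0918 F [-0.6  0.3 -0.1]
slide [-0.722  0.123  0.005] rot [ 0.0193 -0.1096  0.0526] rows>= 5.2
```

Move to the tilted pre-grasp directly; it also gives a kinematic sample.

Emit:
apply_moves(slide=[[-0.14,0.02,0],[-0.28,0.05,0],[-0.42,0.07,0],[-0.56,0.1,0],[-0.72,0.12,0.005],[-0.72,0.12,0.005]], rotation=[[0,0,0.02],[0,0,0.03],[0,0,0.04],[0,0,0.05],[0,0,0.055],[0,0,0.055]])

```text
clock: 1.3
position: [0.5885, 0.2282, 0.2489]
ee_rot: [0.61, 0.792, -0.001, 0.002]
wrist_force: [0.2, -0.4, -0.3]
gripper_width: 0.0919
```

Run:
```python
from h import *
a=np.array([np.cos(np.radians(105)),np.sin(np.radians(105)),0])
t=np.radians(40); u=np.array([0,0,1.])
plan([.588,.23,.25],toolR(-np.sin(t)*a-np.cos(t)*u,a))
```

```text
t 1.3 pos [0.5885 0.2282 0.2489] q [-0.7   0.44  0.37  1.55 -0.16  1.19 -0.05] w 0.0919 F [ 0.2 -0.4 -0.3]
slide [ 0.006 -0.    -0.004] rot [-0.     -0.1103 -0.0005] rows>= 4.6
```

Emit:
apply_moves(slide=[[0,0,0],[0,0,0],[0,0,0],[0,0,0],[0,0,0],[0,0,0],[0,0,0]], rotation=[[0,-0.02,0],[0,-0.04,0],[0,-0.06,0],[0,-0.08,0],[0,-0.1,0],[0,-0.11,0],[0,-0.11,0]])

```text
clock: 2.0
position: [0.5825, 0.2395, 0.2465]
ee_rot: [0.567, 0.75, -0.207, 0.27]
wrist_force: [-0.1, 0.2, -0.1]
gripper_width: 0.0919
```

```bash
cat > fit.py <<'E'
from h import *
from scipy.optimize import least_squares
S=[json.loads(l) for l in open("samples.txt")]
U=[]; 
for x in S:
    if x not in U: U.append(x)
Q=np.array([x[0] for x in U]);P=np.array([x[1] for x in U]);O=[R.from_quat(x[2]) for x in U]
rz=lambda a:R.from_euler('z',a).as_matrix(); ry=lambda a:R.from_euler('y',a).as_matrix()
def fk(q,p,sg):
    # offsets after each joint; p: d1,(x,y)s, L1, ex, L2, wx, L3, yaw0, yaw7
    q=q*sg; M=rz(q[0]+p[7]); T=np.array([0,0,p[0]])
    T=T+M@[p[9],p[10],0]
    M=M@ry(q[1])@rz(q[2]); T=T+M@[p[2],0,p[1]]
    M=M@ry(q[3])@rz(q[4]); T=T+M@[p[4],0,p[3]]
    M=M@ry(q[5]); T=T+M@[p[6],0,0]
    M=M@rz(q[6]+p[8]); T=T+M@[0,0,p[5]]
    return T,M
def res(p,sg):
    r=[]
    for q,t,o in zip(Q,P,O):
        T,M=fk(q,p,sg); r+=list((T-t)*10)+list((R.from_matrix(M).inv()*o).as_rotvec())
    r+=list(0.02*(np.array(p)[[2,4,6,9,10]])) 
    return np.array(r)
import itertools
if __name__=="__main__":
    rec(); best=[]
    for s in itertools.product([1,-1],repeat=4):
        sg=np.array([s[0],1,s[1],1,s[2],1,s[3]])
        for y7 in(0,np.pi/2,np.pi,-np.pi/2):
            f=least_squares(res,[.35,.4,0,.4,0,.25,0,0,y7,0,0],args=(sg,)); best.append((f.cost,s,f.x))
    best.sort(key=lambda b:b[0])
    for b in best[:4]: print(round(b[0],6),b[1],b[2].round(4))
    np.savez("kin.npz",p=best[0][2],sg=[best[0][1][0],1,best[0][1][1],1,best[0][1][2],1,best[0][1][3]])
    print(len(Q),Q.round(2).tolist()[-1],P[-1])
E
python3 - <<'E'
from h import *
s=rec();print(s["position"],s["ee_rot"],s["joint_pos"].round(2))
E
python3 fit.py
```

```text
[0.58247774 0.23947022 0.24647195] [ 0.56690091  0.75042243 -0.20665638  0.26978263] [-1.12  0.65  0.53  1.48  0.34  1.37 -0.48]
0.000304 (-1, -1, -1, -1) [ 2.6250e-01  5.7680e-01 -4.0000e-04  4.4460e-01 -2.4700e-02  3.9300e-01
  2.3900e-02 -1.2500e-02 -4.7242e+00 -1.0100e-02 -4.5300e-02]
0.000304 (-1, -1, -1, -1) [ 2.625e-01  5.768e-01 -4.000e-04  4.446e-01 -2.470e-02  3.930e-01
  2.390e-02 -1.250e-02  1.559e+00 -1.010e-02 -4.530e-02]
0.000304 (-1, -1, -1, -1) [ 2.625e-01  5.768e-01 -4.000e-04  4.446e-01 -2.470e-02  3.930e-01
  2.390e-02 -1.250e-02  1.559e+00 -1.010e-02 -4.530e-02]
0.000304 (-1, -1, -1, -1) [ 2.625e-01  5.768e-01 -4.000e-04  4.446e-01 -2.470e-02  3.930e-01
  2.390e-02 -1.250e-02  1.559e+00 -1.010e-02 -4.530e-02]
4 [-1.12, 0.65, 0.53, 1.48, 0.34, 1.37, -0.48] [0.58247774 0.23947022 0.24647195]
```

```bash
cat > ik.py <<'E'
from fit import *
k=np.load("kin.npz"); kp,ks=k["p"],k["sg"]
lo=np.array([-2.62,-.44,-1.27,.08,-1.32,.12,-2.74])+.03; hi=np.array([2.62,2.09,1.32,2.57,4.46,2,2.74])-.03
rng=np.random.default_rng(0)
def ik(p,Rm,q0=None,n=30,w=.02):
    best=None; sols=[]
    for i in range(1 if q0 is not None else n):
        x=np.clip(q0,lo+.001,hi-.001) if q0 is not None else rng.uniform(lo,hi); ref=x if q0 is not None else (lo+hi)/2
        def r(q):
            T,M=fk(q,kp,ks); return np.r_[(T-p)*10,R.from_matrix(Rm.T@M).as_rotvec(),w*.1*(q-ref)]
        f=least_squares(r,x,bounds=(lo,hi),max_nfev=200); e=np.linalg.norm(f.fun[:6]); sols.append((e,f.x))
    sols.sort(key=lambda s:s[0]); return sols
up=np.array([0,0,1.])
def pose(aa,h,tdeg,c):
    "jar axis aa (unit), h unit perpendicular to aa; grasp point c -> TCP, R  (tool z=-sin t a+cos t h, x along a)"
    t=np.radians(tdeg); z=-np.sin(t)*aa+np.cos(t)*h; Rm=toolR(z,aa); return c+z*.019,Rm
E
cat > scan.py <<'E'
from ik import *
q=read_state()["joint_pos"]
for t in(20,40,50):
  for deg in(-90,-45,-5,45,85,):
    h=np.array([np.cos(np.radians(deg)),np.sin(np.radians(deg)),0])
    for nm,aa,c in(("place",up,[.634,.001,.07]),("inv",-up,[.5,.1,.5])):
        s=ik(*pose(aa,h,t,np.array(c)),n=12); s=[x for x in s if x[0]<.02]
        s.sort(key=lambda x:np.abs(x[1]-q).max())
        print(t,deg,nm,len(s),s[0][1].round(2) if s else "-")
E
time python3 scan.py
```

```text
20 -90 place 2 [-0.33  1.11 -0.38  1.5   1.14  1.77  1.91]
20 -90 inv 8 [-1.15  0.8   0.63  1.72  1.07  1.97 -0.7 ]
20 -45 place 8 [-0.61  0.91 -0.05  2.19  1.71  1.25  1.61]
20 -45 inv 2 [-0.97  0.52 -0.01  2.25  1.53  1.97 -1.18]
20 -5 place 9 [-0.12  1.01 -0.17  2.54  2.82  1.65  1.58]
20 -5 inv 0 -
20 45 place 3 [0.11 0.97 0.41 2.22 4.32 1.54 1.44]
20 45 inv 3 [ 0.43  0.42 -0.19  2.53  4.17  1.76 -1.72]
20 85 place 4 [ 0.91  1.23 -0.86  1.56 -0.42  1.02  0.56]
20 85 inv 1 [ 0.99  0.82 -0.95  1.96 -1.29  1.43 -2.29]
40 -90 place 8 [-0.16  0.96 -0.55  1.58  1.09  1.57  1.97]
40 -90 inv 7 [-1.16  0.97  0.74  1.86  1.19  1.97 -0.79]
40 -45 place 10 [-1.34  1.07  1.24  2.25 -1.29  0.15 -1.63]
40 -45 inv 6 [-1.15  0.78  0.43  2.33  1.57  1.97 -1.48]
40 -5 place 6 [-0.3   0.61  0.12  2.46  2.9   0.78  1.49]
40 -5 inv 0 -
40 45 place 7 [ 0.99  0.87 -0.92  2.11 -1.29  0.15  0.89]
40 45 inv 1 [ 0.52  0.82 -0.58  2.49  4.21  1.97 -1.24]
40 85 place 5 [ 0.8   0.99 -0.77  1.64 -0.3   0.88  0.38]
40 85 inv 4 [ 1.01  1.24 -1.24  2.03 -1.29  1.25 -2.13]
50 -90 place 8 [-0.04  0.91 -0.65  1.61  1.07  1.47  2.02]
50 -90 inv 7 [-1.15  1.06  0.8   1.93  1.25  1.97 -0.85]
50 -45 place 11 [-1.18  0.83  1.08  2.2  -0.46  0.17 -2.31]
50 -45 inv 10 [-1.16  0.94  0.6   2.33  1.57  1.97 -1.63]
50 -5 place 2 [-0.31  0.49  0.16  2.35  2.88  0.38  1.56]
50 -5 inv 0 -
50 45 place 8 [ 0.94  0.82 -0.98  2.06  0.36  0.16 -0.85]
50 45 inv 3 [ 0.55  1.01 -0.76  2.42  4.31  1.97 -1.04]
50 85 place 6 [ 0.84  0.99 -0.95  1.66  0.07  0.83  0.01]
50 85 inv 0 -
real	1m31.780s
user	1m31.907s
sys	0m0.253s
```

```bash
cat > path.py <<'E'
from ik import *
A=np.radians(105); a=np.array([np.cos(A),np.sin(A),0]); T=25
hd=lambda d:np.array([np.cos(np.radians(d)),np.sin(np.radians(d)),0])
base=np.array([.589,.224,0])-.05*a
G=base+.058*a+[0,0,.033]     # grasp point on the jar
def lying(c,lean):  # lean: tool z = -sin(lean) a - cos(lean) up
    l=np.radians(lean); z=-np.sin(l)*a-np.cos(l)*up; return c+z*.019,toolR(z,a)
def rotd(c,d,phi):  # turn by phi deg about h from the inverted pose
    p,Rm=pose(-up,hd(d),T,np.zeros(3)); W=R.from_rotvec(hd(d)*np.radians(phi)).as_matrix()
    return c+W@p,W@Rm
if __name__=="__main__":
    q=read_state()["joint_pos"]
    for sgn in(1,-1):
        x=q; print("flip sign",sgn)
        W=[("pre",lying(G+[0,0,.12],T)),("grasp",lying(G,T)),("lift",lying(G+[0,0,.2],T))]
        for l in(45,65,90,115): W.append(("lean%d"%l,lying(np.array([.55,.2,.25+.15*(l-25)/90]),l)))
        for f in range(0,181,30): W.append(("flip%d"%f,rotd(np.array([.55,.2-.1*f/180,.4]),-75-20*f/180,sgn*f)))
        W+=[("high",rotd(np.array([.634,.001,.2]),-95,180*sgn)),("low",rotd(np.array([.634,.001,.065]),-95,180*sgn))]
        for nm,(p,Rm) in W:
            e,x=ik(p,Rm,q0=x)[0]; print(nm,round(e,3),x.round(2))
    print("grasp pt",G)
    plan(*lying(G+[0,0,.1],T))
E
python3 path.py
```

```text
flip sign 1
pre 0.0 [-0.97  0.63  0.44  1.64  0.18  1.07 -0.42]
grasp 0.0 [-0.95  0.77  0.42  1.72  0.16  0.87 -0.48]
lift 0.0 [-0.97  0.55  0.46  1.56  0.2   1.21 -0.38]
lean45 0.0 [-1.17  0.58  0.55  1.61  0.44  1.37 -0.55]
lean65 0.0 [-1.27  0.72  0.62  1.58  0.61  1.51 -0.63]
lean90 0.0 [-1.33  1.27  0.8   1.74  1.04  1.73 -0.83]
lean115 0.0 [-1.15  0.99  0.44  1.65  1.15  1.97  2.28]
flip0 0.0 [-1.55  1.37  1.29  1.7   0.7   1.38 -0.45]
flip30 0.0 [-1.38  1.37  1.29  1.5   0.61  1.63 -0.84]
flip60 0.0 [-1.25  1.31  1.29  1.33  0.5   1.82 -1.26]
flip90 0.0 [-1.16  1.23  1.29  1.23  0.37  1.92 -1.72]
flip120 0.0 [-1.15  1.13  1.29  1.22  0.25  1.9  -2.24]
flip150 0.055 [-1.19  1.02  1.29  1.3   0.2   1.78 -2.71]
flip180 0.565 [-1.16  0.97  1.29  1.29  0.15  1.77 -2.71]
high 0.527 [-1.05  1.13  1.29  1.51 -0.14  1.3  -2.71]
low 0.496 [-1.12  1.27  1.29  1.71 -0.39  1.01 -2.71]
flip sign -1
pre 0.0 [-0.97  0.63  0.44  1.64  0.18  1.07 -0.42]
grasp 0.0 [-0.95  0.77  0.42  1.72  0.16  0.87 -0.48]
lift 0.0 [-0.97  0.55  0.46  1.56  0.2   1.21 -0.38]
lean45 0.0 [-1.17  0.58  0.55  1.61 
[... 191 characters left out ...]
0.0 [-1.55  1.37  1.29  1.7   0.7   1.38 -0.45]
flip30 0.0 [-1.61  1.22  1.17  1.86  0.87  1.29 -0.11]
flip60 0.0 [-1.63  1.01  1.07  1.94  0.96  1.26  0.32]
flip90 0.0 [-1.59  0.79  0.96  1.92  0.95  1.3   0.85]
flip120 0.0 [-1.46  0.65  0.84  1.81  0.84  1.4   1.44]
flip150 0.0 [-1.27  0.62  0.73  1.63  0.69  1.55  2.03]
flip180 0.0 [-1.05  0.68  0.63  1.43  0.57  1.76  2.57]
high 0.0 [-0.85  0.91  0.59  1.52  0.55  1.4   2.46]
low 0.0 [-0.83  1.09  0.54  1.53  0.5   1.28  2.34]
grasp pt [0.58692945 0.23172741 0.033     ]
t 2.0 pos [0.5825 0.2395 0.2465] q [-1.12  0.65  0.53  1.48  0.34  1.37 -0.48] w 0.0919 F [-0.1  0.2 -0.1]
slide [0.236 0.009 0.371] rot [0.0006 0.0409 0.0022] rows>= 2.6
```

Emit:
apply_moves(slide=[[0.08,0,0.12],[0.16,0.01,0.25],[0.24,0.01,0.37],[0.24,0.01,0.37]], rotation=[[0,0.015,0],[0,0.03,0],[0,0.04,0],[0,0.04,0]])

```text
clock: 2.4
position: [0.5901, 0.2163, 0.1155]
ee_rot: [0.594, 0.775, -0.135, 0.172]
wrist_force: [-0.5, -0.3, 0.5]
gripper_width: 0.0916
```

```bash
sed -i 's/return c+z\*.019,toolR(z,a)/return c+z*.019,toolR(z,np.cos(l)*a-np.sin(l)*up)/' path.py
python3 path.py | grep -E "lean|flip|high|low|^t|slide|rot|sign"
python3 - <<'E'
from h import *
im=snap("top"); save(im,"top1.png",(120,80,320,230),4)
E
```

```text
flip sign 1
lean45 0.0 [-1.16  0.58  0.54  1.61  0.44  1.37 -0.56]
lean65 0.0 [-1.27  0.72  0.61  1.58  0.61  1.52 -0.63]
lean90 0.0 [-1.34  0.91  0.7   1.6   0.8   1.65 -0.68]
lean115 0.0 [-1.35  1.09  0.8   1.68  1.    1.73 -0.74]
flip0 0.0 [-1.35  1.09  0.8   1.68  1.    1.73 -0.74]
flip30 0.0 [-1.27  1.17  0.93  1.48  0.82  1.83 -1.06]
flip60 0.0 [-1.19  1.21  1.08  1.32  0.61  1.9  -1.4 ]
flip90 0.0 [-1.15  1.21  1.24  1.22  0.4   1.93 -1.76]
flip120 0.0 [-1.15  1.13  1.29  1.22  0.25  1.9  -2.24]
flip150 0.055 [-1.19  1.02  1.29  1.3   0.2   1.78 -2.71]
flip180 0.565 [-1.16  0.97  1.29  1.29  0.15  1.77 -2.71]
high 0.527 [-1.05  1.13  1.29  1.51 -0.14  1.3  -2.71]
low 0.496 [-1.12  1.27  1.29  1.71 -0.39  1.01 -2.71]
flip sign -1
lean45 0.0 [-1.16  0.58  0.54  1.61  0.44  1.37 -0.56]
lean65 0.0 [-1.27  0.72  0.61  1.58  0.61  1.52 -0.63]
lean90 0.0 [-1.34  0.91  0.7   1.6   0.8   1.65 -0.68]
lean115 0.0 [-1.35  1.09  0.8   1.68  1.    1.73 -0.74]
flip0 0.0 [-1.35  1.09  0.8   1.68  1.    1.73 -0.74]
flip30 0.0 [-1.36  0.96  0.68  1.83  1.12  1.67 -0.35]
flip60 0.0 [-1.35  0.81  0.58  1.91  1.16  1.61  0.13]
flip90 0.0 [-1.29  0.65  0.48  1.89  1.11  1.58  0.69]
flip120 0.0 [-1.18  0.57  0.39  1.78  0.98  1.6   1.29]
flip150 0.0 [-1.02  0.57  0.32  1.6   0.83  1.7   1.88]
flip180 0.0 [-0.84  0.64  0.26  1.4   0.7   1.87  2.42]
high 0.0 [-0.67  0.87  0.26  1.49  0.73  1.53  2.3 ]
low 0.0 [-0.66  1.04  0.24  1.5   0.7   1.41  2.17]
t 2.4 pos [0.5901 0.2163 0.1155] q [-0.94  0.66  0.43  1.65  0.18  1.03 -0.42] w 0.0916 F [-0.5 -0.3  0.5]
slide [ 0.023  0.003 -0.012] rot [-0.0007  0.0007  0.0004] rows>= 0.2
```

View pics/top1.png

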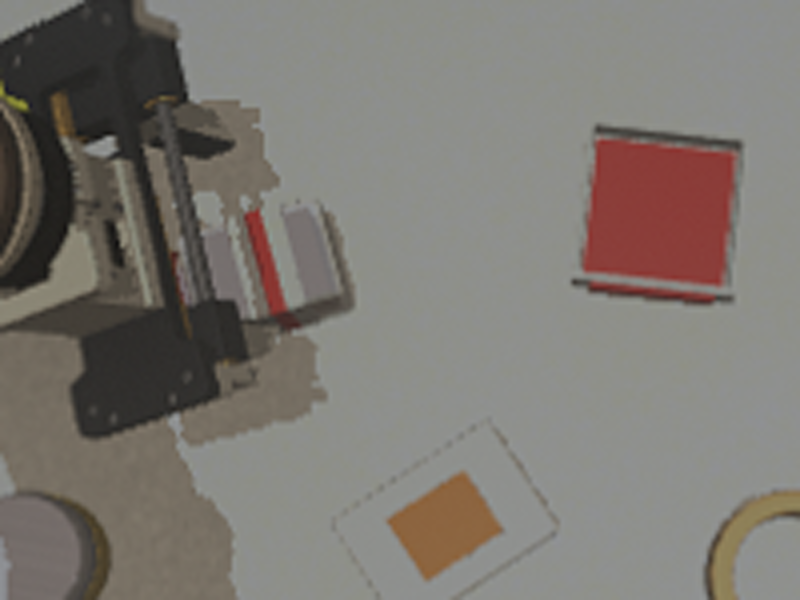

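The picture shows the open fingers straddling the jar body (tips near crop (215,145) and (235,375)), the jaw line parallel to the base edge, and the lid under the gripper body. Next I compute the descent.

Run:
```python
from path import *
plan(*lying(G,T))
```

```text
t 2.45 pos [0.591  0.2189 0.1178] q [-0.95  0.66  0.43  1.65  0.18  1.03 -0.42] w 0.0918 F [-0.1  0.2  0.8]
slide [ 0.162 -0.001  0.3  ] rot [-0.0001  0.0008  0.0006] rows>= 2.0
```

Emit:
apply_moves(slide=[[0.03,0,0.05],[0.05,0,0.1],[0.08,0,0.15],[0.11,0,0.2],[0.135,0,0.25],[0.162,0,0.3],[0.162,0,0.3]], rotation=[[0,0,0],[0,0,0],[0,0,0],[0,0,0],[0,0,0],[0,0,0],[0,0,0]])

```text
clock: 3.15
position: [0.5882, 0.2274, 0.0128]
ee_rot: [0.59, 0.777, -0.134, 0.173]
wrist_force: [-0.6, 0.0, -1.0]
gripper_width: 0.0919
```

Emit:
apply_moves(slide=[[0,0,0],[0,0,0],[0,0,0],[0,0,0],[0,0,0],[0,0,0],[0,0,0],[0,0,0]], rotation=[[0,0,0],[0,0,0],[0,0,0],[0,0,0],[0,0,0],[0,0,0],[0,0,0],[0,0,0]], claw=1, newtons=25)

```text
clock: 3.95
position: [0.5897, 0.228, 0.0161]
ee_rot: [0.591, 0.777, -0.132, 0.174]
wrist_force: [-2.5, 0.4, 6.5]
gripper_width: 0.056
```

Run:
```python
from path import *
for c in (G+[0,0,.06],): plan(*lying(c,T))
im=snap("side"); save(im,"side1.png",(200,100,400,250),4)
```

```text
t 3.95 pos [0.5897 0.228  0.0161] q [-0.94  0.8   0.41  1.69  0.16  0.86 -0.48] w 0.056 F [-2.5  0.4  6.5]
slide [-0.096 -0.006 -0.175] rot [0.0006 0.0005 0.0012] rows>= 1.2
```

View pics/side1.png

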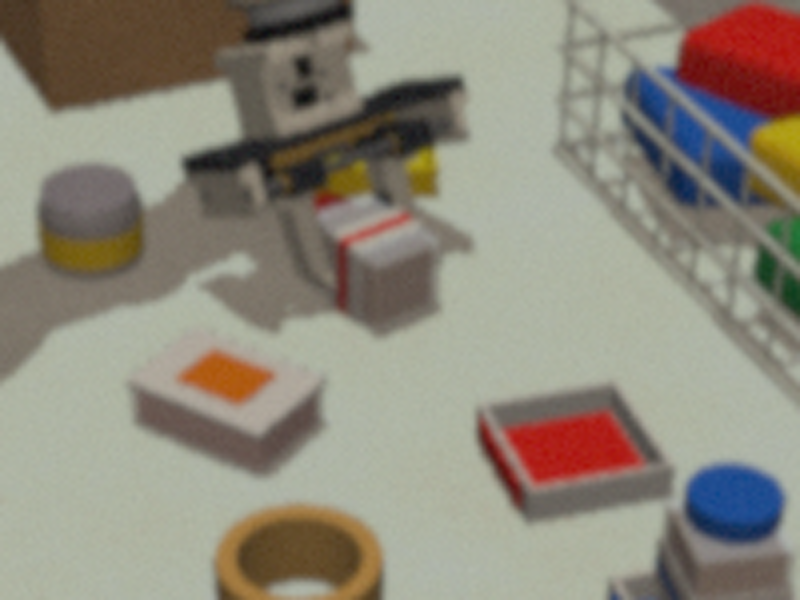

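The picture shows both fingers on the body near its lid end, the jar still lying flat with its base face at crop (400,290). The opening of 56.0 mm matches the jar. Lift.

Emit:
apply_moves(slide=[[-0.02,0,-0.04],[-0.05,0,-0.1],[-0.09,0,-0.2],[-0.14,0,-0.3],[-0.19,0,-0.4],[-0.23,0,-0.5],[-0.28,0,-0.6],[-0.28,0,-0.6],[-0.28,0,-0.6]], rotation=[[0,0,0],[0,0,0],[0,0,0],[0,0,0],[0,0,0],[0,0,0],[0,0,0],[0,0,0],[0,0,0]])

```text
clock: 4.9
position: [0.5897, 0.2285, 0.2151]
ee_rot: [0.591, 0.777, -0.131, 0.174]
wrist_force: [-0.0, 0.3, -2.5]
gripper_width: 0.056
```

```bash
python3 fit.py | tail -5 | head -2
python3 - <<'E'
from path import *
for l in (55,85,115): plan(*lying(np.array([.55,.2,.3+.1*(l-25)/90]),l))
E
```

```text
0.000853 (-1, -1, -1, -1) [ 2.7990e-01  5.5140e-01 -1.0100e-02  4.2930e-01 -3.4000e-03  3.7700e-01
 -7.0000e-04 -8.5000e-03  1.5629e+00  6.2000e-03 -4.9000e-02]
t 4.9 pos [0.5897 0.2285 0.2151] q [-0.97  0.56  0.45  1.55  0.2   1.22 -0.38] w 0.056 F [-0.   0.3 -2.5]
slide [-0.25  -0.153 -0.278] rot [ 0.001  -0.083   0.0008] rows>= 3.5
t 4.9 pos [0.5897 0.2285 0.2151] q [-0.97  0.56  0.45  1.55  0.2   1.22 -0.38] w 0.056 F [-0.   0.3 -2.5]
slide [-0.32  -0.153 -0.402] rot [ 0.0012 -0.1663  0.0005] rows>= 7.0
t 4.9 pos [0.5897 0.2285 0.2151] q [-0.97  0.56  0.45  1.55  0.2   1.22 -0.38] w 0.056 F [-0.   0.3 -2.5]
slide [-0.376 -0.152 -0.534] rot [ 1.400e-03 -2.496e-01  2.000e-04] rows>= 10.5
```

Emit:
apply_moves(slide=[[-0.05,-0.03,-0.06],[-0.1,-0.06,-0.11],[-0.15,-0.09,-0.17],[-0.2,-0.12,-0.22],[-0.25,-0.15,-0.28],[-0.27,-0.15,-0.31],[-0.28,-0.15,-0.34],[-0.3,-0.15,-0.36],[-0.31,-0.15,-0.38],[-0.32,-0.15,-0.4],[-0.33,-0.15,-0.42],[-0.34,-0.15,-0.45],[-0.35,-0.15,-0.47],[-0.36,-0.15,-0.49],[-0.37,-0.15,-0.51],[-0.376,-0.15,-0.534],[-0.376,-0.15,-0.534],[-0.376,-0.15,-0.534]], rotation=[[0,-0.015,0],[0,-0.03,0],[0,-0.05,0],[0,-0.066,0],[0,-0.083,0],[0,-0.1,0],[0,-0.116,0],[0,-0.133,0],[0,-0.15,0],[0,-0.166,0],[0,-0.183,0],[0,-0.2,0],[0,-0.215,0],[0,-0.23,0],[0,-0.243,0],[0,-0.25,0],[0,-0.25,0],[0,-0.25,0]])

```text
clock: 6.7
position: [0.5553, 0.1838, 0.4071]
ee_rot: [0.325, 0.427, -0.511, 0.672]
wrist_force: [0.1, -0.5, -2.2]
gripper_width: 0.0559
```

```bash
python3 fit.py | tail -5 | head -2
python3 - <<'E'
from path import *
plan(*lying(np.array([.55,.2,.4]),115))
im=snap("side"); save(im,"side2.png",(120,0,420,225),2.6)
E
```

```text
0.000884 (-1, -1, -1, -1) [ 2.8000e-01  5.5150e-01 -1.0700e-02  4.2970e-01 -3.7000e-03  3.7740e-01
 -7.0000e-04 -8.6000e-03 -4.7204e+00  6.2000e-03 -4.9000e-02]
t 6.7 pos [0.5553 0.1838 0.4071] q [-1.35  1.09  0.77  1.66  0.99  1.76 -0.73] w 0.0559 F [ 0.1 -0.5 -2.2]
slide [-0.003 -0.003  0.002] rot [ 0.0012  0.0003 -0.0005] rows>= 0.1
```

View pics/side2.png

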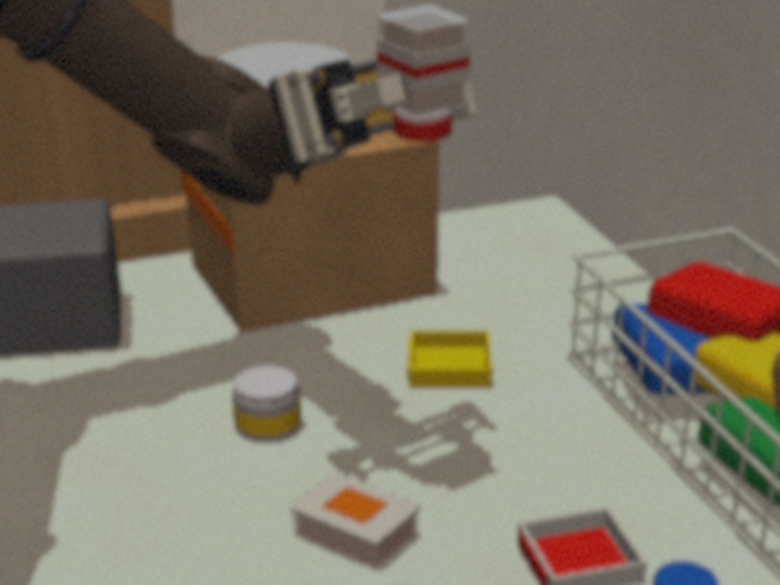

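The jar is upside down: the lid is lowest at picture (423,127), the base on top at (423,20), axis vertical. Hold it still.

Emit:
apply_moves(slide=[[0,0,0],[0,0,0],[0,0,0],[0,0,0],[0,0,0],[0,0,0],[0,0,0],[0,0,0],[0,0,0],[0,0,0],[0,0,0],[0,0,0],[0,0,0],[0,0,0],[0,0,0]], rotation=[[0,0,0],[0,0,0],[0,0,0],[0,0,0],[0,0,0],[0,0,0],[0,0,0],[0,0,0],[0,0,0],[0,0,0],[0,0,0],[0,0,0],[0,0,0],[0,0,0],[0,0,0]])

```text
clock: 8.25
position: [0.5553, 0.1838, 0.4073]
ee_rot: [0.325, 0.426, -0.511, 0.672]
wrist_force: [0.7, 0.1, -2.9]
gripper_width: 0.0558
```

Run:
```python
from path import *
x=read_state()["joint_pos"]
for f in (15,30,60,90,120,150,180):
    p,Rm=rotd(np.array([.55,.2-.1*f/180,.4]),-75,-f); e,x=ik(p,Rm,q0=x)[0]
    if f%30==0: print(f,round(e,3),x.round(2)); plan(p,Rm)
```

```text
30 0.0 [-1.39  0.95  0.66  1.85  1.14  1.66 -0.38]
t 8.25 pos [0.5553 0.1838 0.4073] q [-1.35  1.09  0.77  1.66  1.    1.76 -0.73] w 0.0558 F [ 0.7  0.1 -2.9]
slide [ 0.024 -0.004  0.049] rot [-0.0342  0.0009 -0.076 ] rows>= 3.5
60 0.0 [-1.39  0.77  0.57  1.99  1.23  1.57  0.07]
t 8.25 pos [0.5553 0.1838 0.4073] q [-1.35  1.09  0.77  1.66  1.    1.76 -0.73] w 0.0558 F [ 0.7  0.1 -2.9]
slide [ 0.056 -0.009  0.093] rot [-0.0696  0.0012 -0.1514] rows>= 7.0
90 0.0 [-1.37  0.58  0.49  2.03  1.23  1.49  0.62]
t 8.25 pos [0.5553 0.1838 0.4073] q [-1.35  1.09  0.77  1.66  1.    1.76 -0.73] w 0.0558 F [ 0.7  0.1 -2.9]
slide [ 0.091 -0.021  0.136] rot [-0.1051  0.0014 -0.2268] rows>= 10.5
120 0.0 [-1.29  0.45  0.42  1.97  1.12  1.46  1.26]
t 8.25 pos [0.5553 0.1838 0.4073] q [-1.35  1.09  0.77  1.66  1.    1.76 -0.73] w 0.0558 F [ 0.7  0.1 -2.9]
slide [ 0.126 -0.039  0.179] rot [-0.1407  0.0017 -0.3022] rows>= 14.0
150 0.0 [-1.16  0.42  0.37  1.83  0.96  1.51  1.9 ]
t 8.25 pos [0.5553 0.1838 0.4073] q [-1.35  1.09  0.77  1.66  1.    1.76 -0.73] w 0.0558 F [ 0.7  0.1 -2.9]
slide [ 0.157 -0.064  0.223] rot [-0.1763  0.0019 -0.3775] rows>= 17.5
180 0.0 [-1.03  0.48  0.32  1.66  0.83  1.64  2.48]
t 8.25 pos [0.5553 0.1838 0.4073] q [-1.35  1.09  0.77  1.66  1.    1.76 -0.73] w 0.0558 F [ 0.7  0.1 -2.9]
slide [ 0.183 -0.092  0.27 ] rot [ 0.2121 -0.002   0.4528] rows>= 21.0
```

Emit:
apply_moves(slide=[[0.008,0,0.016],[0.016,0,0.032],[0.024,-0.004,0.049],[0.032,-0.005,0.06],[0.04,-0.007,0.07],[0.048,-0.008,0.082],[0.056,-0.009,0.093],[0.065,-0.012,0.104],[0.074,-0.015,0.115],[0.082,-0.018,0.125],[0.091,-0.021,0.136],[0.1,-0.025,0.147],[0.11,-0.03,0.158],[0.118,-0.035,0.169],[0.126,-0.039,0.179],[0.135,-0.045,0.192],[0.143,-0.052,0.203],[0.15,-0.058,0.213],[0.157,-0.064,0.223],[0.157,-0.064,0.223]], rotation=[[-0.01,0,-0.022],[-0.022,0,-0.048],[-0.034,0,-0.075],[-0.043,0,-0.094],[-0.052,0,-0.113],[-0.061,0,-0.132],[-0.07,0,-0.151],[-0.079,0,-0.17],[-0.088,0,-0.189],[-0.097,0,-0.208],[-0.105,0,-0.227],[-0.114,0,-0.246],[-0.123,0,-0.265],[-0.132,0,-0.284],[-0.141,0,-0.302],[-0.15,0,-0.321],[-0.159,0,-0.34],[-0.168,0,-0.359],[-0.176,0,-0.377],[-0.176,0,-0.377]])

```text
clock: 10.25
position: [0.5587, 0.0997, 0.394]
ee_rot: [-0.562, 0.605, -0.547, -0.14]
wrist_force: [-0.2, -0.1, -1.8]
gripper_width: 0.0559
```

```bash
python3 fit.py | tail -5 | head -2
python3 - <<'E'
from path import *
x=read_state()["joint_pos"]
for f,d,c in ((165,-80,[.57,.08,.37]),(180,-85,[.6,.05,.33]),(180,-95,[.634,.001,.2])):
    p,Rm=rotd(np.array(c),d,-f); e,x=ik(p,Rm,q0=x)[0]
    print(f,round(e,3),x.round(2)); plan(p,Rm)
E
```

```text
0.001122 (-1, -1, -1, -1) [ 2.7950e-01  5.5260e-01 -1.7000e-03  4.2540e-01 -1.0000e-03  3.7370e-01
  2.8000e-03 -5.6000e-03  1.5671e+00  5.2000e-03 -5.0600e-02]
165 0.0 [-1.04  0.51  0.4   1.73  0.85  1.52  2.19]
t 10.25 pos [0.5587 0.0997 0.394 ] q [-1.19  0.42  0.41  1.84  0.96  1.5   1.91] w 0.0559 F [-0.2 -0.1 -1.8]
slide [-0.037  0.036  0.162] rot [-0.0304  0.0054 -0.0324] rows>= 1.9
180 0.0 [-0.89  0.65  0.38  1.58  0.76  1.57  2.46]
t 10.25 pos [0.5587 0.0997 0.394 ] q [-1.19  0.42  0.41  1.84  0.96  1.5   1.91] w 0.0559 F [-0.2 -0.1 -1.8]
slide [-0.118  0.053  0.333] rot [-0.0608  0.0072 -0.064 ] rows>= 3.7
180 0.0 [-0.74  0.89  0.39  1.49  0.65  1.49  2.37]
t 10.25 pos [0.5587 0.0997 0.394 ] q [-1.19  0.42  0.41  1.84  0.96  1.5   1.91] w 0.0559 F [-0.2 -0.1 -1.8]
slide [-0.405  0.222  0.67 ] rot [-0.0852  0.0145 -0.052 ] rows>= 4.9
```

Emit:
apply_moves(slide=[[-0.01,0.012,0.05],[-0.02,0.024,0.11],[-0.037,0.036,0.162],[-0.06,0.042,0.22],[-0.09,0.048,0.28],[-0.118,0.053,0.333],[-0.17,0.09,0.39],[-0.23,0.12,0.46],[-0.29,0.155,0.53],[-0.35,0.19,0.6],[-0.405,0.222,0.67],[-0.405,0.222,0.67],[-0.405,0.222,0.67]], rotation=[[-0.01,0.002,-0.01],[-0.02,0.004,-0.02],[-0.03,0.005,-0.032],[-0.04,0.006,-0.042],[-0.05,0.007,-0.053],[-0.061,0.007,-0.064],[-0.066,0.009,-0.062],[-0.071,0.01,-0.06],[-0.076,0.012,-0.057],[-0.08,0.013,-0.054],[-0.085,0.0145,-0.052],[-0.085,0.0145,-0.052],[-0.085,0.0145,-0.052]])

```text
clock: 11.55
position: [0.6321, -0.0149, 0.1914]
ee_rot: [-0.57, 0.621, -0.365, -0.396]
wrist_force: [-0.1, -0.3, -2.2]
gripper_width: 0.0556
```

Run:
```python
from path import *
p,Rm=rotd(np.array([.634,.001,.2]),-95,-180); plan(p,Rm)
for n in("top","side"):
    im=snap(n); np.save("pics/%s3.npy"%n,im,allow_pickle=True)
a=cv2.resize(np.load("pics/top3.npy",allow_pickle=True).item()["frame"][60:210,200:400],None,fx=2,fy=2)
b=cv2.resize(np.load("pics/side3.npy",allow_pickle=True).item()["frame"][80:280,240:440],None,fx=2,fy=2)
c=np.full((400,800,3),0,np.uint8); c[:300,:400]=a; c[:,400:]=b
save({"frame":c},"m3.png")
```

```text
t 11.55 pos [ 0.6321 -0.0149  0.1914] q [-0.76  0.88  0.41  1.5   0.64  1.48  2.37] w 0.0556 F [-0.1 -0.3 -2.2]
slide [ 0.003 -0.002  0.003] rot [-0.0006 -0.0004 -0.    ] rows>= 0.0
```

View pics/m3.png

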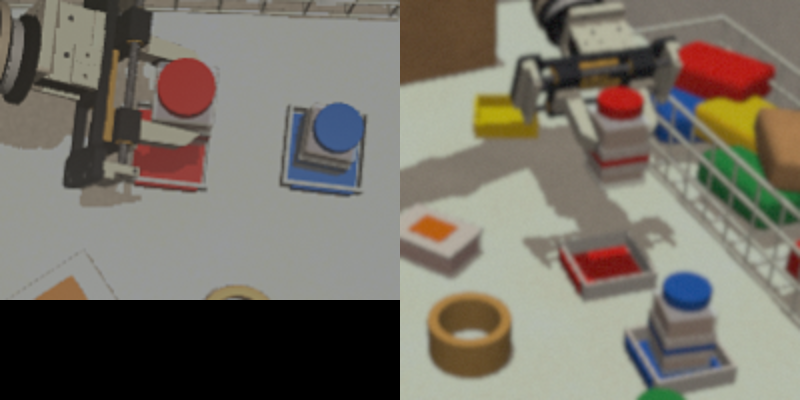

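The jar is upright above the tray: lid at montage (187,87) in the top half and (620,100) in the side half, with base bottom corner (617,182). I measure its axis from both views.

Run:
```python
from path import *
t=np.load("pics/top3.npy",allow_pickle=True).item(); s=np.load("pics/side3.npy",allow_pickle=True).item()
def red(im,x0,y0,x1,y1):
    f=im["frame"].astype(int)[y0:y1,x0:x1]; m=(f[...,0]-f[...,1:].max(2)>60).astype(np.uint8)
    n,l,st,c=cv2.connectedComponentsWithStats(m); i=1+np.argmax(st[1:,4]); return (l==i),st[i],c[i]+[x0,y0]
mt,st,ct=red(t,272,85,315,122); print("top lid",st,ct)
ms,ss,cs=red(s,330,120,375,142); print("side lid",ss,cs)
# triangulate lid middle (top face centre from side: ellipse top half)
ue=np.array([cs[0],120+ss[1]+ss[3]*.5])
c1,d1=ray(t,ct); c2,d2=ray(s,cs)
A=np.stack([d1[0],-d2[0]],1); k=np.linalg.lstsq(A,c2-c1,rcond=None)[0]
print("tri",c1+d1[0]*k[0],c2+d2[0]*k[1])
print("top lid on .242",onplane(t,ct,.242),".237",onplane(t,ct,.237))
st_=read_state(); Rm=R.from_quat(st_["ee_rot"]).as_matrix(); g=st_["position"]-.019*Rm[:,2]
# jar axis in tool frame from grasp model
ax=-np.sin(np.radians(T))*Rm[:,2]+np.cos(np.radians(T))*Rm[:,0]
print("grasp pt",g,"axis",ax, "tool y",Rm[:,1])
# side: base bottom corner nearest the camera and lid apex
for off in((0,0),):
    base=g-.058*ax; print("base pred",base,"proj side lid/base",proj(s,[g+.042*ax,base]),"top lid",proj(t,g+.042*ax))
x=Rm[:,1]*.028; 
h=hd(-95)*.028
print("base corners side proj",proj(s,[base+i*x+j*h for i in(1,-1) for j in(1,-1)]).round(1).tolist())
save(s,"side3c.png",(325,110,385,185),8)
```

```text
top lid [  7   4  29  29 635] [292.71181102 102.79685039]
side lid [  9   3  23  17 305] [349.72131148 130.55409836]
tri [ 0.63441302 -0.00176421  0.23653413] [ 0.63629459 -0.00243986  0.23716523]
top lid on .242 [[ 0.63269773 -0.00143549  0.242     ]] .237 [[ 0.63426682 -0.00173619  0.237     ]]
grasp pt [0.63390581 0.00343701 0.20046595] axis [-2.79484475e-03  2.35583204e-04  9.99996067e-01] tool y [-0.99662378  0.08205594 -0.00280475]
base pred [0.63406792 0.00342335 0.14246618] proj side lid/base [[347.64632406 127.37052368]
 [344.42243014 166.40670968]] top lid [[289.93308347 102.02641227]]
base corners side proj [[337.4, 174.7], [328.7, 162.0], [360.6, 170.9], [351.2, 158.5]]
```

View pics/side3c.png

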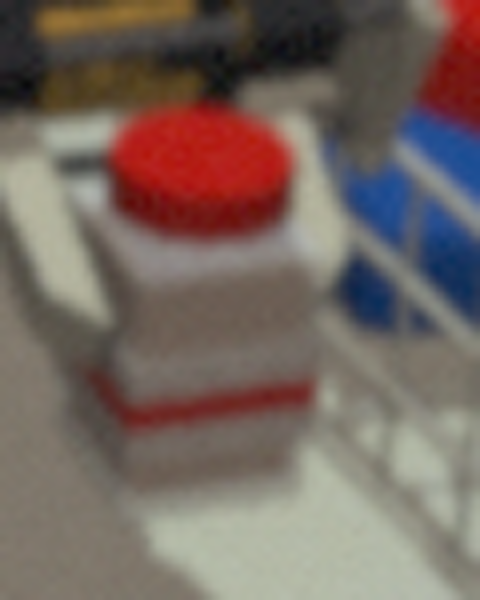

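The close crop shows the jar upright, lid top centre at image (350,129) and bottom edge near row 172. Both agree with the model once I add the known 5 mm shallow-grasp offset. The jar centre is about (0.634, -0.002) and the tray centre (0.6345, 0.001). Next I plan the lowering.

Run:
```python
from path import *
st=read_state(); R0=R.from_quat(st["ee_rot"]); 
print(R0.inv().apply([.0005,.0025,0])/.3, "per 10mm down",R0.inv().apply([0,0,-.01])/.3)
print("total",(R0.inv().apply([.0005,.0025,-.125])/.3).round(3))
x=st["joint_pos"]
p,Rm=rotd(np.array([.634,.003,.064]),-95,-180); e,x=ik(p,Rm,q0=x)[0]; print(e,x.round(2))
```

```text
[-0.00357018 -0.00097724 -0.0076499 ] per 10mm down [-3.02102176e-02  9.34916922e-05  1.40870552e-02]
total [-0.381  0.     0.168]
7.186458566252145e-07 [-0.74  1.08  0.37  1.49  0.6   1.36  2.25]
```

Emit:
apply_moves(slide=[[-0.03,0,0.008],[-0.07,0,0.026],[-0.11,0,0.044],[-0.15,0,0.062],[-0.19,0,0.08],[-0.23,0,0.098],[-0.27,0,0.116],[-0.31,0,0.134],[-0.34,0,0.149],[-0.36,0,0.158],[-0.381,0,0.168],[-0.381,0,0.168],[-0.381,0,0.168]], rotation=[[0,0,0],[0,0,0],[0,0,0],[0,0,0],[0,0,0],[0,0,0],[0,0,0],[0,0,0],[0,0,0],[0,0,0],[0,0,0],[0,0,0],[0,0,0]])

```text
clock: 12.95
position: [0.6329, -0.0122, 0.0668]
ee_rot: [-0.571, 0.621, -0.364, -0.395]
wrist_force: [-0.1, 0.5, -2.1]
gripper_width: 0.0562
```

Run:
```python
from path import *
st=read_state(); print(st["clock"],st["position"],st["wrist_force"].round(2)); R0=R.from_quat(st["ee_rot"])
Rm=R0.as_matrix(); g=st["position"]-.019*Rm[:,2]; print("grasp",g, "base z", g[2]-.058)
for n in("top","side"):
    im=snap(n); np.save("pics/%s4.npy"%n,im,allow_pickle=True)
a=cv2.resize(np.load("pics/top4.npy",allow_pickle=True).item()["frame"][80:170,240:340],None,fx=4,fy=4,interpolation=cv2.INTER_CUBIC)
b=cv2.resize(np.load("pics/side4.npy",allow_pickle=True).item()["frame"][150:250,300:400],None,fx=4,fy=4,interpolation=cv2.INTER_CUBIC)
c=np.full((400,800,3),0,np.uint8); c[:360,:400]=a; c[:,400:]=b
save({"frame":c},"m4.png")
```

```text
12.95 [ 0.63288171 -0.0122003   0.06681694] [-0.14  0.54 -2.12]
grasp [0.63431188 0.0049641  0.07483804] base z 0.016838039322425287
```

View pics/m4.png

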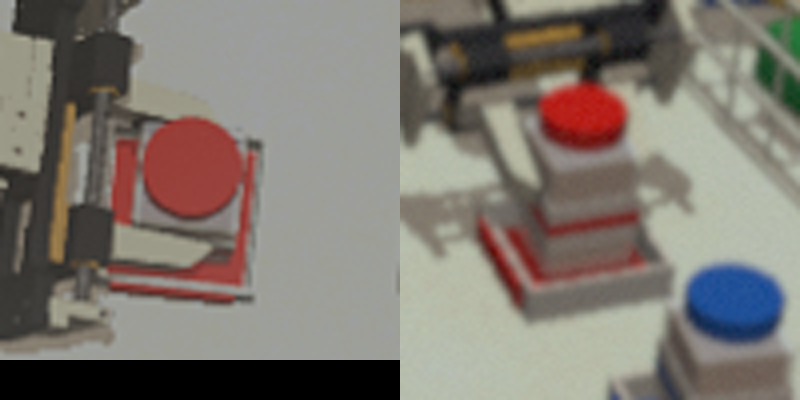

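Both halves show the jar inside the tray walls and roughly centred, with its yaw matching. The base is about 12 mm above the floor and nothing touches. I lower it in small steps and watch the force.

Emit:
apply_moves(slide=[[-0.006,0,0.003],[-0.012,0,0.0056],[-0.018,0,0.0084],[-0.024,0,0.011],[-0.027,0,0.0127],[-0.027,0,0.0127],[-0.027,0,0.0127]], rotation=[[0,0,0],[0,0,0],[0,0,0],[0,0,0],[0,0,0],[0,0,0],[0,0,0]])

```text
clock: 13.75
position: [0.6327, -0.0122, 0.0576]
ee_rot: [-0.571, 0.621, -0.364, -0.395]
wrist_force: [-0.1, 1.1, -3.0]
gripper_width: 0.0558
```

Emit:
apply_moves(slide=[[-0.003,0,0.0014],[-0.006,0,0.0028],[-0.006,0,0.0028],[-0.006,0,0.0028]], rotation=[[0,0,0],[0,0,0],[0,0,0],[0,0,0]])

```text
clock: 14.15
position: [0.6327, -0.0122, 0.0556]
ee_rot: [-0.571, 0.621, -0.364, -0.395]
wrist_force: [1.0, 0.2, -2.2]
gripper_width: 0.0556
```

Base now about 5.6 mm by the model and still no contact; continue 1 mm at a time.

Emit:
apply_moves(slide=[[-0.003,0,0.0014],[-0.003,0,0.0014],[-0.003,0,0.0014]], rotation=[[0,0,0],[0,0,0],[0,0,0]])

```text
clock: 14.45
position: [0.6328, -0.0122, 0.0548]
ee_rot: [-0.571, 0.621, -0.364, -0.395]
wrist_force: [-0.1, 0.4, -1.5]
gripper_width: 0.0557
```

Emit:
apply_moves(slide=[[-0.003,0,0.0014],[-0.003,0,0.0014],[-0.003,0,0.0014]], rotation=[[0,0,0],[0,0,0],[0,0,0]])

```text
clock: 14.75
position: [0.6327, -0.0123, 0.0547]
ee_rot: [-0.57, 0.621, -0.364, -0.396]
wrist_force: [-1.8, 1.8, 5.6]
gripper_width: 0.0562
```

Contact: the wrist force went from about -2 N to +5.6 N and descent stopped. Release and wait.

Emit:
apply_moves(slide=[[0,0,0],[0,0,0],[0,0,0],[0,0,0],[0,0,0],[0,0,0],[0,0,0],[0,0,0]], rotation=[[0,0,0],[0,0,0],[0,0,0],[0,0,0],[0,0,0],[0,0,0],[0,0,0],[0,0,0]], claw=-0.7)

```text
clock: 15.55
position: [0.6327, -0.0122, 0.0536]
ee_rot: [-0.571, 0.621, -0.364, -0.395]
wrist_force: [-0.5, -0.1, 0.9]
gripper_width: 0.0783
```

Run:
```python
from path import *
st=read_state(); R0=R.from_quat(st["ee_rot"]); print(st["gripper_width"],st["position"],R0.as_matrix()[:,2],st["wrist_force"])
x=st["joint_pos"]
for d in(.05,.1,.15,.2):
    p=st["position"]-d*R0.as_matrix()[:,2]; e,x=ik(p,R0.as_matrix(),q0=x)[0]; print(round(e,4),x.round(2))
im=snap("side"); save(im,"side5.png",(290,110,410,230),5)
```

```text
0.07831037140208803 [ 0.63274886 -0.01218555  0.05362219] [-0.07536978 -0.90332167 -0.42229062] [-0.505225   -0.13213746  0.87303524]
0.0 [-0.78  1.07  0.36  1.41  0.58  1.45  2.27]
0.0 [-0.81  1.08  0.36  1.33  0.55  1.54  2.3 ]
0.0 [-0.84  1.09  0.35  1.23  0.53  1.64  2.33]
0.0 [-0.86  1.1   0.35  1.12  0.51  1.74  2.36]
```

View pics/side5.png

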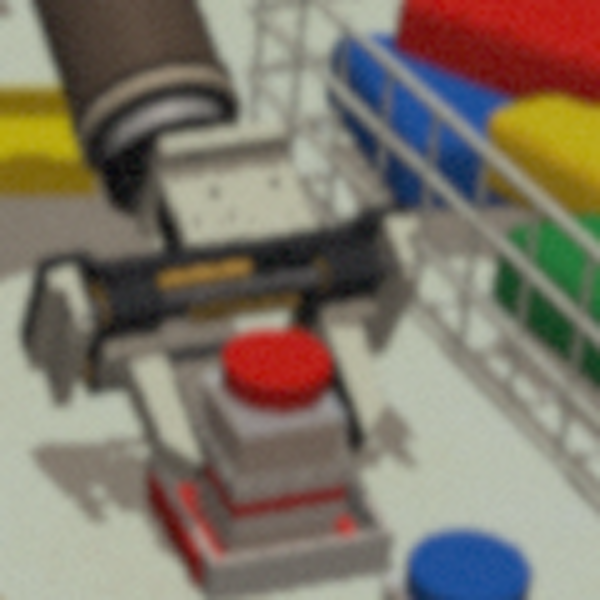

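The picture shows the jar standing upright in the red tray (lid at crop (278,365)), with open fingers clear on both sides. I back out along the fingers, slowly, then rise.

Emit:
apply_moves(slide=[[0,0,-0.03],[0,0,-0.07],[0,0,-0.11],[0,0,-0.16],[0,0,-0.21],[0,0,-0.27],[0,0,-0.33],[0,0,-0.4],[0.07,0,-0.45],[0.14,0,-0.5],[0.14,0,-0.5],[0.14,0,-0.5]], rotation=[[0,0,0],[0,0,0],[0,0,0],[0,0,0],[0,0,0],[0,0,0],[0,0,0],[0,0,0],[0,0,0],[0,0,0],[0,0,0],[0,0,0]])

```text
clock: 16.8
position: [0.6426, 0.1067, 0.1555]
ee_rot: [-0.571, 0.621, -0.364, -0.395]
wrist_force: [0.0, -0.1, -0.0]
gripper_width: 0.0779
```

Run:
```python
from path import *
st=read_state(); print(st["clock"],st["position"],st["wrist_force"].round(1))
t=snap("top"); s=snap("side")
def red(im,x0,y0,x1,y1):
    f=im["frame"].astype(int)[y0:y1,x0:x1]; m=(f[...,0]-f[...,1:].max(2)>60).astype(np.uint8)
    n,l,st,c=cv2.connectedComponentsWithStats(m); i=1+np.argmax(st[1:,4]); return st[i],c[i]+[x0,y0]
print(proj(t,[.6345,.0,.105]),proj(s,[.6345,0,.105]))
a=cv2.resize(t["frame"][80:170,240:340],None,fx=4,fy=4,interpolation=cv2.INTER_CUBIC)
b=cv2.resize(s["frame"][150:250,300:400],None,fx=4,fy=4,interpolation=cv2.INTER_CUBIC)
c=np.full((400,800,3),0,np.uint8); c[:360,:400]=a; c[:,400:]=b
save({"frame":c},"m6.png"); np.save("pics/top6.npy",t,allow_pickle=True); np.save("pics/side6.npy",s,allow_pickle=True)
t0=np.load("pics/top0.npy",allow_pickle=True).item(); d=np.abs(t["frame"].astype(int)-t0["frame"]).max(2)
for nm,(x,y) in dict(blue=(369,123),green=(440,178),tin=(127,219),tape=(319,224),pack=(231,211),marker=(394,267)).items(): print(nm,np.percentile(d[y-20:y+20,x-20:x+20],90))
```

```text
16.8 [0.64264795 0.10671682 0.15553197] [ 0.  -0.1 -0. ]
[[287.6845583  122.28605305]] [[344.07469042 180.82839476]]
blue 12.0
green 12.0
tin 33.0
tape 12.0
pack 12.0
marker 12.0
```

View pics/m6.png

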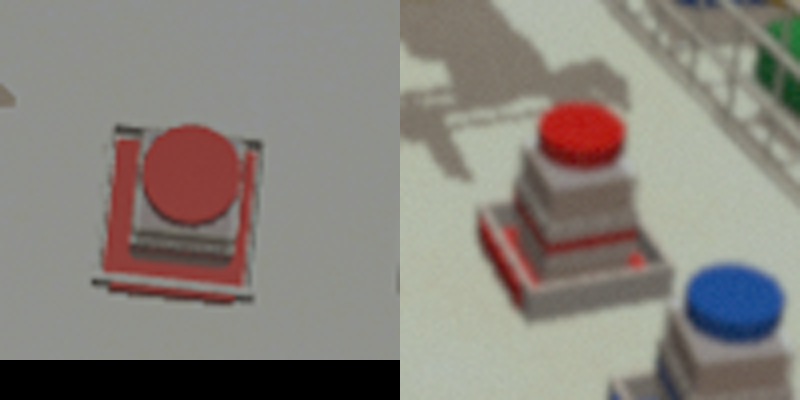

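The jar stands upright in the red tray: the lid is at image (287.8,123.5) and the expected position for a centred jar is (287.7,122.3), about 3 mm off. The gripper is clear with zero force. Hand in.

```bash
python3 -c "
from rig import *
print(sign_off())"
```

```text
the job is handed in; nothing more can be done
None
```

I gripped the red-lidded jar, turned it lid-down and held it still for about 1.5 s. I then turned it back, stood it upright on the floor of the red tray, backed the gripper away and handed the job in at 16.9 s of the 72 s allowed.

**Last checks:**
- **Jar placement:** the jar stands upright in the red tray. Its lid is about 1 pixel (roughly 3 mm) from where a centred jar's would be.
- **Setting down:** floor contact showed as a wrist force of +5.6 N before I released it.
- **Gripper:** it was open and clear of everything, with the wrist force at zero.
- **Other things:** the blue jar, green jar, tape, tub and marker look the same as at the start.
- **Did not agree fully:** the image patch round the tin did change between the first and last pictures (33 grey levels, against 12 for the others). I put it down to the arm's shadow, because the arm never came near the tin, but I did not check it separately.
- **Did not agree fully:** with the jar held above the tray, the left corner of its base looked up to about 5 pixels higher in the side picture than my model predicted. I relied on the lid position and the floor contact for the height instead.

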